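Chill a wax block with the bench-mounted freeze spray

TASK

Take the green tissue cassette off the cold pack and lay it, wax side up, squarely inside the blue outline on the aluminium plate under the leaning spray can, and let go of it. Then press the can's red nozzle cap firmly down for a moment, without forcing it, and let it spring back up. Never spray before the green block is in place, and leave the block there and the other things undisturbed.

Things in the scene. Friction and masses are not known exactly. Their poses are not given: they have to be found in the camera images.
- green_block: The block to chill: green plastic tissue cassette with a pale wax slab (24 x 18 x 5 mm, brownish tissue patch in it) on top, 14 mm high overall. Cassette 40 mm along its x, 28 mm along its y, 9 mm high. Origin: centre of the underside, z up out of the wax. Loose, about 20 g.
- orange_block: Bystander: orange cassette with a pale wax slab (24 x 18 x 5 mm, brownish tissue patch in it) on top, 14 mm high overall. Cassette 40 mm along its x, 28 mm along its y, 9 mm high. Origin: centre of the underside, z up out of the wax. Loose, about 20 g.
- yellow_block: Bystander: yellow cassette with a pale wax slab (24 x 18 x 5 mm, brownish tissue patch in it) on top, 14 mm high overall. Cassette 40 mm along its x, 28 mm along its y, 9 mm high. Origin: centre of the underside, z up out of the wax. Loose, about 20 g.
- coldpack: Fixed blue slab with a white top, 18 mm high, 260 x 110 mm, on which the three blocks lie in a row 80 mm apart. Origin on the table; the slab reaches from -50 to +210 mm along its x and +-55 mm along its y.
- jar: Bystander: small specimen jar, 42 mm across, 65 mm high, loose, standing on the table.
- brush: Bystander: small brush with a wooden handle lying loose on the table.
- stand: Fixed spray stand, white base 360 x 100 x 12 mm, reaching from -50 to +310 mm along its x. Origin on the table under the centre of the aluminium plate (92 x 84 mm, top at 30 mm). Behind the plate (+x), two cheeks and two black bands hold a blue and white spray can, 65 mm across, that leans 35 degrees over towards the plate (towards the stand's -x).
- mark (a point): Centre of the blue painted outline on top of the aluminium plate; the outline is flat, 56 mm long inside along this point's x and 44 mm along its y. z up. The long side of the block goes along the long side of the outline.
- cap_mid (a point): On the can's axis, mid height of the red nozzle cap's top (flat disc, 32 mm across), 170 mm along the stand's x from the plate's centre, 174 mm above the table. z: the can's axis, up out of the cap, leaning towards the plate; y: level. The can is clamped higher or lower each time: the unpressed cap's real top lies within 8 mm above or below this point along z, to be felt or seen.
- hood (a point): Mid height of the top edge of the white hood at the back of the cap (axes as cap_mid). Hood and collar move with the can and surround the cap at 29 mm inner radius: 30 mm above the unpressed cap's top at the back, overhanging it, so the tool must come tilted along the can's axis; 2 mm above at the sides; 16 mm below in front, towards the plate.
- nozzle_cap (a joint): How far the red nozzle cap is pressed, m: 0 up, 0.009 right down. Sprung: about 2 N to start moving, 5.6 N at 5 mm (from where it sprays), 8.4 N right down, then a hard stop.
Not all that is in view belongs to the job. What is shaped like the green_block but black or pink is not meant.

How it is judged:
By the outcome, as a careful person would: the job done as asked, in the order asked, and still so for the second after the job is handed in, with the robot touching nothing.
It also fails if it takes over 56 s, if anything falls off the work surface, if the arm or the gripper's body presses on something with over 40 N, if the wrist force passes 120 N, or if a joint passes its speed limit or range.

ROBOT

A 6-joint arm with a two-finger parallel gripper is mounted at the origin on the work surface. World frame = base frame: x ahead of the robot, y to its left, z up, the work surface at z = 0. Lengths are in mm, angles in rad, forces in N, time in s.
With the tool pointing down it reaches from about 325 to 875 mm from the base axis. Payload 4.4 kg.
Tool frame: the origin (TCP) lies on the centre line of the jaws, within the pads' length; the fingertips stand ahead of it and the grasp point (between the pads) lies 6 mm ahead of it (ctrl.tcp_to_tips is the z of the fingertips in the tool frame, in mm); z points along the fingers, y is the direction in which the jaws open and shut (so a half turn about z gives the same grasp; the last joint's range is limited). The gripper opens to 85 mm and grips with 20 to 120 N. Pads are 22 mm wide; open, the fingers measure 114 mm over their backs; the gripper's body (76 mm by 85 mm) begins 54 mm behind the grasp point. The pads swing forward as they close: fully open they stand 13 mm farther back than shut.
Start: joints at [-1.292, 0.207, 1.542, -0, 1.393, -0.15], TCP at [239.062, -522.95, 256.282] pointing down, gripper open.
Joint ranges: [-2.73, 2.73], [-0.86, 2.22], [0.23, 2.46], [-1.11, 4.25], [0.08, 2.63], [-2.82, 2.82]. Speed limits (rad/s): [2.79, 2.79, 3.14, 3.14, 3.14, 3.14].

INTERFACE

Orientations are given as a 3x3 rotation matrix whose columns are the frame's x, y, z axes.
In Python, from plant import ctrl, sensors, optics gives the robot as it stands. Calls block until the motion is done:
- ctrl.move_ptp(position, orientation): joint-space move of the TCP to a pose.
- ctrl.move_l(position, rot=None, vel=150, threshold=None): straight line of the TCP; rot=None keeps the orientation; vel is the mean speed in mm/s. With threshold (N) it stops when the force on the tool has changed by that much, and returns True; else False.
- ctrl.set_joints(angles): joint-space move.
- ctrl.gripper_to(opening, force=None): finger opening in mm; force is the grip in N (None keeps the last); returns when the fingers have stopped.
- ctrl.hold(seconds).
- ctrl.solve_ik(position, orientation): joint angles nearest the present ones, or None.
- sensors.read_state(): the state.
- optics.grab_frame(name): name is "scene" or "top"; returns (picture, depth): 384x512x3 uint8, red, green, blue; 384x512 float32, mm along the optical axis (not along the pixel's ray), 0 where there is no reading.
- optics.camera_params(name): a dict with "mtx" (3x3 intrinsics, pixels), "k1" (the pictures are not rectified: a ray, as slopes to the right and down, at radius r is drawn at 1 + k1 r^2 times it, then the intrinsics apply), "R" (3x3) and "t" (3): a world point X has camera coordinates R X + t. Camera axes: x right, y down, z forward; pixel columns grow to the right and rows downward; lengths in mm; the calibration is good to about 2 mm. A picture is of the moment at which its call begins. camera_params takes no time and is no camera call.
A pose or a line that the arm cannot do raises ctrl.MotionError and nothing moves.
- ctrl.finish_job(): hands the job in, once; it reports no verdict.
The state is a dict: "t": time; "q": joint angles; "qvel": joint speeds; "tau": joint torques, N m; "eef_pos": TCP position; "eef_rot": TCP orientation; "force": force on the tool from outside, world axes, zero at the start; "wrist_torque": the same for the moment, N m; "grip_width": finger opening in mm.
Only numpy, scipy, OpenCV 4.12 (cv2) and the standard library are available. Lean on these libraries where they do the work, as an engineer would, in place of code of your own. Each camera call takes 0.05 s, during which the arm holds its last target. There are 200 camera calls.

## Working session

There is one attempt and no reset: what is moved stays moved. The work goes in short steps, each a Python script; the robot and the scene stay as the last script left them, time stands still between calls to the robot, and variables do not carry over. Pictures are saved under pics/ and viewed, about 8 in all and at most 12, crops included, and the job is handed in when it is done.

```bash
ls; mkdir -p pics
cat > h.py <<'E'
import numpy as np, cv2
from plant import ctrl, sensors, optics
def grab(n):
    im,d=optics.grab_frame(n); return im,d,optics.camera_params(n)
def world(d,p,us,vs):
    K=np.array(p["mtx"]);us=np.asarray(us);vs=np.asarray(vs)
    x=(us-K[0,2])/K[0,0];y=(vs-K[1,2])/K[1,1];xu,yu=x.copy(),y.copy()
    for _ in range(20):
        s=1+p["k1"]*(xu**2+yu**2);xu=x/s;yu=y/s
    z=d[vs.astype(int),us.astype(int)]
    return (np.c_[xu*z,yu*z,z]-np.array(p["t"]))@np.array(p["R"])
def cloud(d,p):
    v,u=np.mgrid[:384,:512]; return world(d,p,u.ravel().astype(float),v.ravel().astype(float)).reshape(384,512,3)
E
python3 - <<'E'
from h import *
for n in("scene","top"):
    im,d,p=grab(n); print(n,p,(d>0).mean())
    np.savez(f"{n}0.npz",im=im,d=d,P=cloud(d,p))
    cv2.imwrite(f"pics/{n}0.png",cv2.resize(im[:,:,::-1],(800,600)))
print(sensors.read_state(),ctrl.tcp_to_tips)
E
```

```text
pics
scene {'mtx': array([[401.24493554,   0.        , 259.110463  ],
       [  0.        , 401.24493554, 195.66493818],
       [  0.        ,   0.        ,   1.        ]]), 'k1': 0.028297274099388772, 'R': array([[ 0.8935609 ,  0.44889654, -0.00638896],
       [ 0.32334286, -0.6533795 , -0.6845032 ],
       [-0.31144554,  0.60957947, -0.72898186]]), 't': array([-534.09176168, -113.50007848, 1336.32852715])} 0.9959157307942709
top {'mtx': array([[349.68077244,   0.        , 257.70701815],
       [  0.        , 349.68077244, 192.3957356 ],
       [  0.        ,   0.        ,   1.        ]]), 'k1': -0.06938287992423578, 'R': array([[ 0.02127959, -0.9990977 ,  0.03675539],
       [-0.98173932, -0.0278329 , -0.18818407],
       [ 0.18903728, -0.03207973, -0.98144577]]), 't': array([ -51.18252017,  591.39730517, 1150.06563737])} 0.9960276285807291
{'t': 0.1, 'q': array([-1.29248784e+00,  2.07351940e-01,  1.54284585e+00,  1.25490664e-05,
        1.39350575e+00, -1.50504725e-01]), 'qvel': array([ 0.00106943, -0.00151124, -0.00174865,  0.00031879, -0.00084185,
       -0.00087183]), 'tau': array([-8.07262786e-04, -3.84096050e+01, -2.92549378e+01, -3.32055452e-04,
        4.89357641e-03,  3.77273039e-06]), 'eef_pos': array([ 238.89092818, -522.31419065,  255.215603  ]), 'eef_rot': array([[ 9.09460868e-01,  4.15789138e-01, -5.68044767e-04],
       [ 4.15789396e-01, -9.09458655e-01,  2.03305216e-03],
       [ 3.28707777e-04, -2.08516838e-03, -9.99997772e-01]]), 'force': array([-0.12966703, -0.56424801, -0.19369041]), 'wrist_torque': array([-0.00404954, -0.04336432,  0.04541655]), 'grip_width': 85.10586892689965} 25.0
```

View pics/scene0.png

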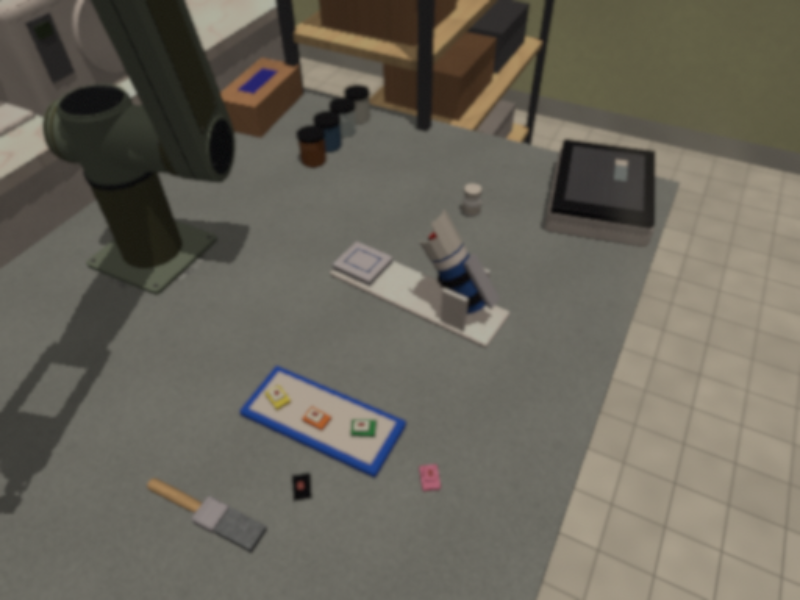

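View pics/top0.png

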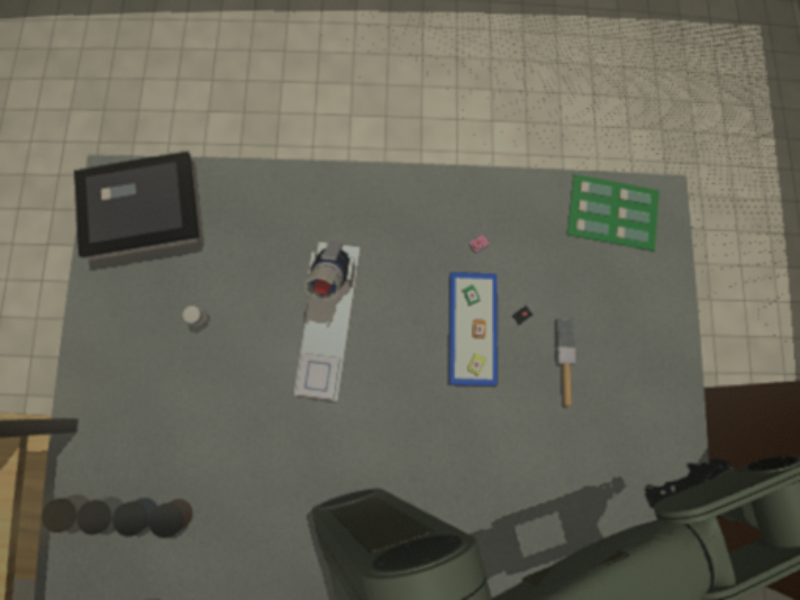

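The scene camera (800 px scale) shows three cassettes on the cold pack: yellow (277,397), orange (316,417) and green (363,427). Pink (430,477) and black (302,487) lie on the table and are decoys. In the top view green is at (471,295), the plate outline at (319,376) and the red cap at (322,287). The green cassette with pale wax on the cold pack fits the description; the green tray at (613,212) is a slide holder.

```bash
cat > m.py <<'E'
from h import *
def rect(xy):
    r=cv2.minAreaRect(xy.astype(np.float32)); (c,(w,h),a)=r
    if w<h: w,h,a=h,w,a+90
    return np.round([*c,w,h,a%180],1)
def rp(d,p,m):
    v,u=np.nonzero(m);return world(d,p,u.astype(float),v.astype(float))
def big(m):
    n,l,s,_=cv2.connectedComponentsWithStats(m.astype(np.uint8));return l==1+np.argmax(s[1:,4])
E
python3 - <<'E'
from m import *
crops=[]
for n,(gu,gv),(cu,cv) in(("scene",(232,273),(290,165)),("top",(301,189),(207,200))):
    f=np.load(n+"0.npz");im,P=f["im"],f["P"];Z=P[...,2]
    hsv=cv2.cvtColor(im,cv2.COLOR_RGB2HSV);H,S,V=cv2.split(hsv)
    box=lambda u,v,r:(lambda m:cv2.rectangle(m,(u-r,v-r),(u+r,v+r),1,-1)>0)(np.zeros((384,512),np.uint8))
    g=box(gu,gv,16)&(H>45)&(H<85)&(S>90); pg=P[g]
    print(n,"green",g.sum(),rect(pg[:,:2]),"z",np.percentile(pg[:,2],[10,50,90]).round(1))
    t=box(gu,gv,16)&(Z>24.5)&(Z<40);print(" block by height",t.sum(),rect(P[t][:,:2]),P[t][:,2].mean())
    cp=(Z>12)&(Z<45)&(np.abs(P[...,0]-pg[:,0].mean())<250)&(np.abs(P[...,1]-pg[:,1].mean())<120);cp=big(cp)
    print(" coldpack",rect(P[cp][:,:2]),np.median(P[cp][:,2]))
    red=box(cu,cv,45)&((H<8)|(H>172))&(S>120);r=P[red];print(" red",red.sum(),np.median(r,0).round(1))
    rc=np.median(r,0)
    pl=(np.abs(Z-30)<6)&(np.linalg.norm(P[...,:2]-rc[:2],axis=2)<260)&(V>90);pl=big(pl);q=P[pl]
    print(" plate",pl.sum(),rect(q[:,:2]),np.median(q[:,2]))
    bl=cv2.morphologyEx(pl.astype(np.uint8),cv2.MORPH_CLOSE,np.ones((7,7)))>0
    b=bl&(H>100)&(H<135)&(S>45);print(" outline",b.sum(),rect(P[b][:,:2]) if b.sum()>4 else 0)
    for (a,c) in((gu,gv),(cu,cv)):
        k=24 if (a==gu) else 40
        crops.append(cv2.resize(im[c-k:c+k,a-k:a+k],(300,300),interpolation=cv2.INTER_CUBIC))
cv2.imwrite("pics/crops.png",np.vstack([np.hstack(crops[:2]),np.hstack(crops[2:])])[:,:,::-1])
E
```

```text
scene green 40 [ 621.4 -193.9   31.3   22.6   23.2] z [24.8 27.  29.3]
 block by height 162 [ 628.3 -185.1   62.5   34.6   37.2] 29.39774753206223
 coldpack [ 5.436e+02 -1.982e+02  2.617e+02  1.115e+02  1.000e-01] 19.157334696054647
 red 10 [590.6 121.3 175.6]
 plate 562 [429.4 148.2  95.2  88.8 175.4] 30.15877258180439
 outline 0 0
top green 16 [ 618.1 -185.    41.2   18.2  172.6] z [23.9 27.2 29.4]
 block by height 88 [ 597.9 -199.4   80.1   55.4   46.2] 28.978541878957284
 coldpack [ 5.429e+02 -1.982e+02  2.590e+02  1.106e+02  3.000e-01] 18.201696472828047
 red 60 [594.  129.  177.6]
 plate 651 [424.7 148.2  92.3  84.9 174. ] 29.400455800445307
 outline 0 0
```

View pics/crops.png

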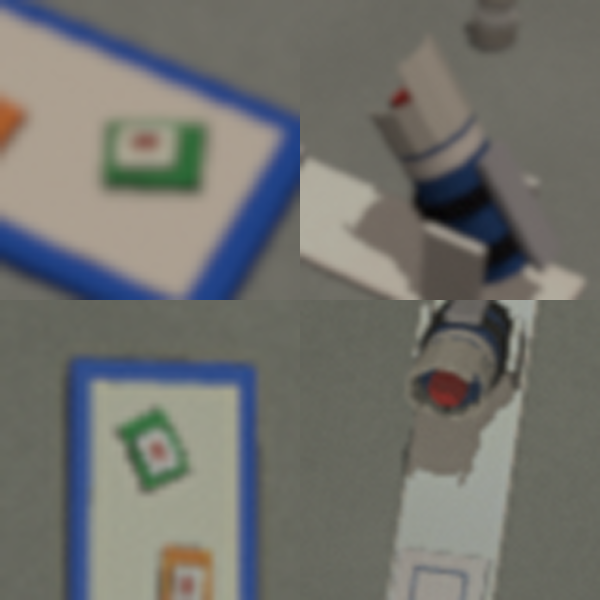

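The crop confirms it: green cassette with pale wax and tissue patch on top, lying skewed on the cold pack (yaw about +27°). The red cap is visible inside the collar. Next I refine the block and outline poses by fitting projected models.

```bash
cat > fit.py <<'E'
from m import *
from scipy.optimize import minimize
UP=8
def proj(X,p):
    c=np.atleast_2d(X)@np.array(p["R"]).T+np.array(p["t"]);s=c[:,:2]/c[:,2:]
    s=s*(1+p["k1"]*(s**2).sum(1,keepdims=True));K=np.array(p["mtx"])
    return s*K[0,0]+K[:2,2]
def box(x,y,a,w,h,z0,z1):
    a=np.radians(a);c,s=np.cos(a),np.sin(a)
    return np.array([[x+c*i*w/2-s*j*h/2,y+s*i*w/2+c*j*h/2,z] for z in(z0,z1) for i,j in((-1,-1),(1,-1),(1,1),(-1,1))])
def fitblock(im,p,g0,z0=18,col=(45,85)):
    u,v=proj([g0[0],g0[1],z0+9],p)[0].round().astype(int);r=18
    c=cv2.resize(im[v-r:v+r,u-r:u+r],None,fx=UP,fy=UP,interpolation=cv2.INTER_CUBIC)
    H,S,_=cv2.split(cv2.cvtColor(c,cv2.COLOR_RGB2HSV));m=(H>col[0])&(H<col[1])&(S>75);m=big(m)
    hull=cv2.convexHull(np.argwhere(m)[:,::-1].astype(np.int32));M=cv2.fillConvexPoly(np.zeros(m.shape,np.uint8),hull,1)
    def cost(q):
        pts=(proj(box(*q,40,28,z0,z0+9),p)-[u-r,v-r]+.5)*UP
        A=cv2.fillConvexPoly(np.zeros(m.shape,np.uint8),cv2.convexHull(pts.astype(np.float32)).round().astype(np.int32),1)
        return -(A&M).sum()/(A|M).sum()
    best=min((minimize(cost,[g0[0],g0[1],a],method="Nelder-Mead",options=dict(initial_simplex=[[g0[0]+dx,g0[1]+dy,a+da] for dx,dy,da in((0,0,0),(6,0,0),(0,6,0),(0,0,15))])) for a in(g0[2],g0[2]+45,g0[2]-45)),key=lambda o:o.fun)
    return best.x.round(1),round(-best.fun,3)
def fitmark(im,p,g0,z=30):
    u,v=proj([*g0[:2],z],p)[0].round().astype(int);r=20
    c=cv2.resize(im[v-r:v+r,u-r:u+r],None,fx=UP,fy=UP,interpolation=cv2.INTER_CUBIC).astype(float)
    b=c[...,2]-c[...,0];b-=np.median(b);b=np.clip(b,0,None)
    def line(q,w,h):
        pts=(proj(box(*q,w,h,z,z)[:4],p)-[u-r,v-r]+.5)*UP
        A=cv2.polylines(np.zeros(b.shape,np.uint8),[pts.round().astype(np.int32)],True,1,10);return (A*b).sum()/A.sum()
    best=None
    for w,h in((58,46),(46,58)):
        for a in(-12,-6,0):
            o=minimize(lambda q:-line(q,w,h),[*g0[:2],a],method="Nelder-Mead",options=dict(initial_simplex=[[g0[0]+dx,g0[1]+dy,a+da] for dx,dy,da in((0,0,0),(4,0,0),(0,4,0),(0,0,8))]))
            if best is None or o.fun<best[0]: best=(o.fun,o.x.round(1),w)
    return best
E
python3 - <<'E'
from fit import *
for n in("scene","top"):
    f=np.load(n+"0.npz");p=optics.camera_params(n)
    print(n,fitblock(f["im"],p,(618,-190,27)),"mark",fitmark(f["im"],p,(426,148)))
    P=f["P"]; S=np.array([426,148,0]);a=np.radians(-6);R=np.array([[np.cos(a),np.sin(a),0],[-np.sin(a),np.cos(a),0],[0,0,1]])
    Q=(P-S)@R.T; b=(np.abs(Q[...,2]-12)<5)&(Q[...,0]>-70)&(Q[...,0]<330)&(np.abs(Q[...,1])<75);b=big(b)
    q=Q[b];print(" base in guess frame",rect(q[:,:2]))
    t=np.radians(35);ax=np.array([-np.sin(t),0,np.cos(t)])
    H,Sx,_=cv2.split(cv2.cvtColor(f["im"],cv2.COLOR_RGB2HSV))
    red=((H<8)|(H>172))&(Sx>120)&(np.linalg.norm(Q-[170,0,174],axis=2)<50)
    D=Q[red]-[170,0,174];print(" red: along axis",np.percentile(D@ax,[10,50,90]).round(1),"lat",D[:,1].mean().round(1),"across",(D@[np.cos(t),0,np.sin(t)]).mean().round(1))
E
```

```text
scene (array([ 634., -144.,  -53.]), np.float64(-0.0)) mark (np.float64(-9.461428279107837), array([425.2, 149.7,  -5.6]), 58)
 base in guess frame [ 1.319e+02 -1.000e-01  3.590e+02  1.036e+02  1.798e+02]
 red: along axis [2.5 3.8 4.4] lat -7.9 across -2.0
top (array([ 598., -170.,   32.]), np.float64(-0.0)) mark (np.float64(-12.822803738317758), array([425.7, 147.5,  -6.3]), 58)
 base in guess frame [128.5  -0.8 359.3 101.  179.6]
 red: along axis [1.9 3.6 5.4] lat -1.1 across 0.3fit.py:19: RuntimeWarning: overflow encountered in scalar negative
  return -(A&M).sum()/(A|M).sum()
```

```bash
sed -i 's/return -(A&M).sum()\/(A|M).sum()/return -float((A\&M).sum())\/float((A|M).sum())/' fit.py
python3 - <<'E'
from fit import *
for n in("scene","top"):
    f=np.load(n+"0.npz");p=optics.camera_params(n)
    print(n,fitblock(f["im"],p,(618,-190,27)))
# feasibility of poses
def down(yaw):
    a=np.radians(yaw);x=np.array([np.cos(a),np.sin(a),0]);z=np.array([0,0,-1.]);return np.c_[x,np.cross(z,x),z]
a=np.radians(-6);t=np.radians(35);s=np.array([np.cos(a),np.sin(a),0]);l=np.array([-np.sin(a),np.cos(a),0])
ax=-np.sin(t)*s+np.cos(t)*np.array([0,0,1])
for y in(27,207): print("g",y,ctrl.solve_ik([618,-190,30],down(y)))
for y in(-6,174): print("m",y,ctrl.solve_ik([425.5,148.6,45],down(y)))
cap=np.array([425.5,148.6,174])+170*s
for yy in(l,-l,np.cross(ax,l),-np.cross(ax,l)):
    z=-ax;R=np.c_[np.cross(yy,z),yy,z]
    for d in(25,105): print("c",d,ctrl.solve_ik(cap+ax*d,R))
E
```

```text
scene (array([ 618.7, -190.7,   31.9]), np.float64(0.521))
top (array([ 630.1, -190.2,  -35.2]), np.float64(0.21))
g 27 [-4.31993156e-01  6.05685887e-01  1.50035406e+00 -4.44089210e-16
  1.03555271e+00  6.67564273e-01]
g 207 [-4.31993156e-01  6.05685887e-01  1.50035406e+00 -4.44089210e-16
  1.03555271e+00 -2.47402838e+00]
m -6 [ 1.43551340e-01  2.51377753e-01  1.99967690e+00 -4.44089210e-16
  8.90538005e-01  1.81906742e+00]
m 174 [ 1.43551340e-01  2.51377753e-01  1.99967690e+00 -4.44089210e-16
  8.90538005e-01 -1.32252523e+00]
c 25 [ 0.14995418  0.05429302  1.9717384  -0.28584664  0.53805858 -1.11348893]
c 105 [ 0.17966958 -0.13288931  1.99871989 -0.25252455  0.69985259 -1.14089889]
c 25 [ 0.14995418  0.05429302  1.9717384  -0.28584664  0.53805858  2.02810373]
c 105 [ 0.17966958 -0.13288931  1.99871989 -0.25252455  0.69985259  2.00069376]
c 25 [ 0.14995418  0.05429302  1.9717384  -0.28584664  0.53805858 -2.68428525]
c 105 [ 0.17966958 -0.13288931  1.99871989 -0.25252455  0.69985259 -2.71169522]
c 25 [ 0.14995418  0.05429302  1.9717384  -0.28584664  0.53805858  0.4573074 ]
c 105 [ 0.17966958 -0.13288931  1.99871989 -0.25252455  0.69985259  0.42989743]
```

```bash
sed -i 's/m=(H>col\[0\])&(H<col\[1\])&(S>75);m=big(m)/m=(H>col[0])\&(H<col[1])\&(S>sat);m=cv2.morphologyEx(m.astype(np.uint8),cv2.MORPH_OPEN,np.ones((5,5)))>0;m=big(cv2.dilate(m.astype(np.uint8),np.ones((17,17))))\&m/; s/col=(45,85)):/col=(45,85),sat=75):/' fit.py
python3 - <<'E'
from fit import *
for n in("scene","top"):
    f=np.load(n+"0.npz");p=optics.camera_params(n)
    for s in(75,100,60): print(n,s,fitblock(f["im"],p,(618,-190,27),sat=s))
    print(proj([618,-190,27],p))
E
```

```text
scene 75 (array([ 618.7, -190.7,   31.9]), np.float64(0.52))
scene 100 (array([ 620.2, -189.6,   33. ]), np.float64(0.375))
scene 60 (array([ 618.3, -190.5,   29.6]), np.float64(0.629))
[[232.28597732 272.14838622]]
top 75 (array([ 618.4, -193.5,   27.9]), np.float64(0.76))
top 100 (array([ 631.8, -187.3,  -36.2]), np.float64(0.119))
top 60 (array([ 618.1, -192.4,   24.6]), np.float64(0.894))
[[300.5243294  188.16125576]]
```

```bash
cat >> h.py <<'E'
def down(yaw):
    a=np.radians(yaw);x=np.array([np.cos(a),np.sin(a),0]);z=np.array([0,0,-1.]);return np.c_[x,np.cross(z,x),z]
def st(tag=""):
    s=sensors.read_state();print(tag,"t",round(s["t"],2),"pos",s["eef_pos"].round(1),"F",s["force"].round(2),"grip",round(s["grip_width"],1),"tips",ctrl.tcp_to_tips,flush=True);return s
E
python3 - <<'E'
from fit import *
fs=[]
for n in("scene","top"):
    f=np.load(n+"0.npz");p=optics.camera_params(n)
    r=[fitblock(f["im"],p,(618,-191,27),sat=s) for s in(50,40)];print(n,r);fs.append(max(r,key=lambda o:o[1])[0])
g=np.mean(fs,0);print(g);assert np.ptp(fs,0)[2]<8
st();ctrl.gripper_to(38,force=25);st("38")
ctrl.move_ptp([g[0],g[1],110],down(g[2]));st()
print(ctrl.move_l([g[0],g[1],60],vel=120));st()
im,d,p=grab("scene");u,v=proj([g[0],g[1],27],p)[0].astype(int)
c1=cv2.resize(im[v-40:v+30,u-40:u+40],(640,560),interpolation=cv2.INTER_CUBIC)
cv2.imwrite("pics/near.png",c1[:,:,::-1]);np.save("g.npy",g)
E
```

```text
scene [(array([ 617.8, -191. ,   28.1]), np.float64(0.838)), (array([ 617.8, -191. ,   28.1]), np.float64(0.839))]
top [(array([ 618.5, -193. ,   25. ]), np.float64(0.956)), (array([ 619.4, -193. ,   24.1]), np.float64(0.928))]
[ 618.15 -192.     26.55]
 t 0.1 pos [ 238.9 -522.3  255.2] F [-0.13 -0.56 -0.19] grip 85.1 tips 25.0
38 t 0.62 pos [ 239.  -523.   256.3] F [-0.06 -0.38  0.37] grip 38.1 tips 25.0
 t 2.52 pos [ 618.1 -193.3  110.6] F [-0.07  0.07  0.85] grip 38.2 tips 25.0
False
 t 3.09 pos [ 618.1 -192.4   59.9] F [ 0.08 -0.08  0.42] grip 37.8 tips 25.0
```

View pics/near.png

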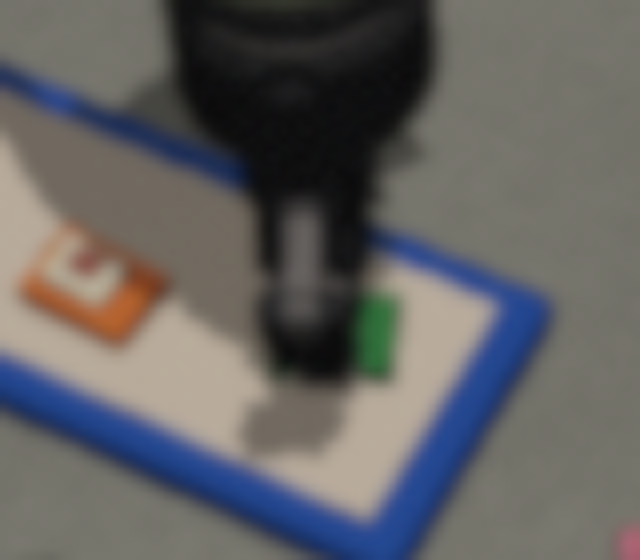

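The near finger straddles the green block, which shows at (375,335), and the orange block at (95,285) is clear. Now I descend by feel and grip.

Run:
```python
from fit import *
g=np.load("g.npy")
h=ctrl.move_l([g[0],g[1],36],vel=20,threshold=3);s=st(f"touch {h}")
z=s["eef_pos"][2]
ctrl.move_l([g[0],g[1],z+3.5],vel=40);st("up")
ctrl.gripper_to(20,force=25);s=st("closed")
```

```text
touch True t 4.0 pos [ 618.  -191.9   41.9] F [-0.79  0.55  2.96] grip 38.3 tips 25.0
up t 4.27 pos [ 618.2 -192.    45.4] F [ 0.59 -0.42 -0.73] grip 38.2 tips 25.0
closed t 4.52 pos [ 618.1 -192.    45.2] F [ 0.97 -0.43  1.4 ] grip 27.0 tips 25.0
```

Run:
```python
from fit import *
g=np.load("g.npy");m=np.array([425.5,148.6])
ctrl.move_l([g[0],g[1],120],vel=120);st("lift")
ctrl.move_ptp([430,-60,130],down(-6.));st("via")
ctrl.move_l([m[0],m[1],110],vel=150);st("above")
ctrl.move_l([m[0],m[1],68],vel=80)
im,d,p=grab("top");im2,d2,p2=grab("scene")
np.savez("held.npz",top=im,scene=im2)
def crop(im,p,k=32):
    u,v=proj([*m,40],p)[0].astype(int);return cv2.resize(im[v-k:v+k,u-k:u+k],(400,400),interpolation=cv2.INTER_CUBIC)
cv2.imwrite("pics/held.png",np.hstack([crop(im,p),crop(im2,p2)])[:,:,::-1])
```

```text
lift t 5.29 pos [ 617.5 -191.7  119.3] F [-0.57 -0.37 -0.12] grip 27.0 tips 25.0
via t 6.21 pos [431.1 -60.6 130.3] F [ 0.07 -0.05 -0.11] grip 27.0 tips 25.0
above t 7.76 pos [425.6 148.1 110. ] F [-0.04 -0.01 -0.97] grip 27.0 tips 25.0
```

View pics/held.png

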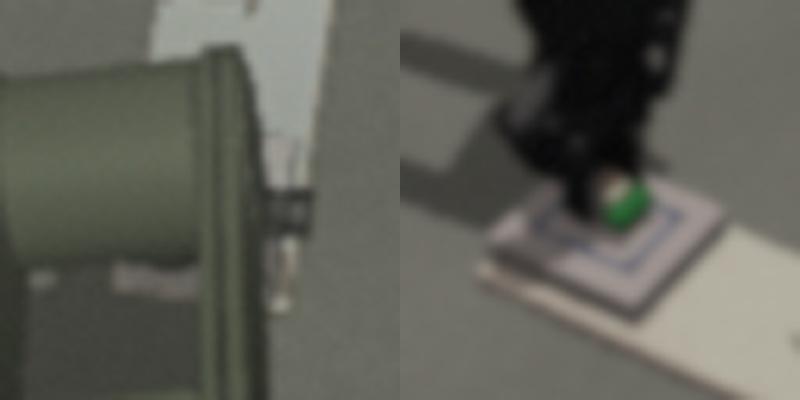

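The green block is held level, wax up, over the outline (green end at (630,205) in the right pane). I lower it until it touches, release, back off and check.

Run:
```python
from fit import *
m=np.array([425.5,148.6])
h=ctrl.move_l([*m,53],vel=15,threshold=2.0);s=st(f"down {h}")
ctrl.move_l([*m,s["eef_pos"][2]+.3],vel=20)
ctrl.gripper_to(40);st("open")
ctrl.move_l([*m,120],vel=100);ctrl.move_ptp([380,-60,220],down(-6.));st("away")
pc=[]
for n in("scene","top"):
    im,d,p=grab(n);np.savez(n+"1.npz",im=im,d=d,P=cloud(d,p))
    print(n,[fitblock(im,p,(*m,-6),z0=30,sat=s_) for s_ in(60,45)],fitmark(im,p,(*m,-6)))
    u,v=proj([*m,35],p)[0].astype(int);pc.append(cv2.resize(im[v-20:v+20,u-20:u+20],(400,400),interpolation=cv2.INTER_CUBIC))
cv2.imwrite("pics/placed.png",np.hstack(pc)[:,:,::-1])
```

```text
down True t 9.25 pos [425.5 148.6  57. ] F [-0.13  0.09  4.05] grip 27.3 tips 25.0
open t 9.78 pos [425.3 148.6  57.2] F [ 0.26 -0.8  -0.02] grip 40.1 tips 25.0
away t 11.49 pos [379.7 -59.4 219.1] F [0.27 0.04 0.05] grip 40.1 tips 25.0
scene [(array([426.1, 148.2,  34.4]), np.float64(0.541)), (array([424.2, 151.8,  -5.9]), np.float64(0.627))] (np.float64(-9.94933829611249), array([425.3, 149.5,  -8.4]), 58)
top [(array([432.2, 141.7,  44.2]), np.float64(0.223)), (array([425.3, 148.3,  -5.3]), np.float64(0.902))] (np.float64(-12.725219339182377), array([425.6, 147.6,  -6.3]), 58)
```

View pics/placed.png

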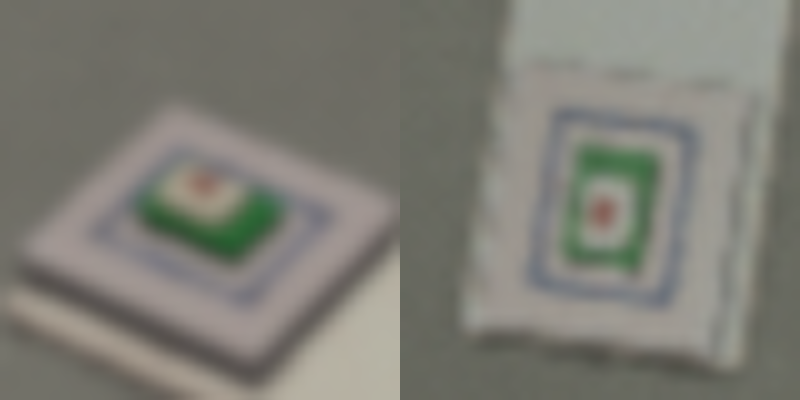

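The block sits centred in the outline: block (425.3, 148.3, -5.3°), outline (425.6, 147.6, -6.3°), wax up, at (610,210) in the right pane. Now the cap: close the fingers, come in along the can's axis and feel for contact.

```bash
cat > press.py <<'E'
from fit import *
a=np.radians(-6);t=np.radians(35);s=np.array([np.cos(a),np.sin(a),0]);l=np.array([-np.sin(a),np.cos(a),0])
ax=-np.sin(t)*s+np.cos(t)*np.array([0,0,1]);z=-ax
R=np.c_[np.cross(-l,z),-l,z]
cap=np.array([425.6,148.4,174])+170*s
def fa(n=5):
    v=[]
    for _ in range(n): v.append(sensors.read_state()["force"]@ax);ctrl.hold(.02)
    return np.mean(v)
def depth(): return (sensors.read_state()["eef_pos"]-cap)@ax-25
E
python3 - <<'E'
from press import *
ctrl.gripper_to(0,force=40);st("shut")
ctrl.move_ptp(cap+ax*150,R);st("far")
ctrl.move_l(cap+ax*(25+35),vel=120);st("near")
im,d,p=grab("scene");u,v=proj(cap,p)[0].astype(int)
c=[cv2.resize(im[v-35:v+35,u-35:u+35],(400,400),interpolation=cv2.INTER_CUBIC)]
im,d,p=grab("top");u,v=proj(cap,p)[0].astype(int);c.append(cv2.resize(im[v-35:v+35,u-35:u+35],(400,400),interpolation=cv2.INTER_CUBIC))
cv2.imwrite("pics/cap.png",np.hstack(c)[:,:,::-1]);print(fa(),depth())
E
```

```text
shut t 12.06 pos [380.  -59.9 219.9] F [0.8  0.63 0.27] grip 0.2 tips 25.0
far t 13.05 pos [508.8 139.  296.3] F [-0.11  0.93 -0.01] grip 0.0 tips 25.0
near t 13.95 pos [560.7 134.  223.6] F [ 0.28 -0.23 -0.05] grip 0.1 tips 25.0
0.17894694491801696 35.77906230156801
```

View pics/cap.png

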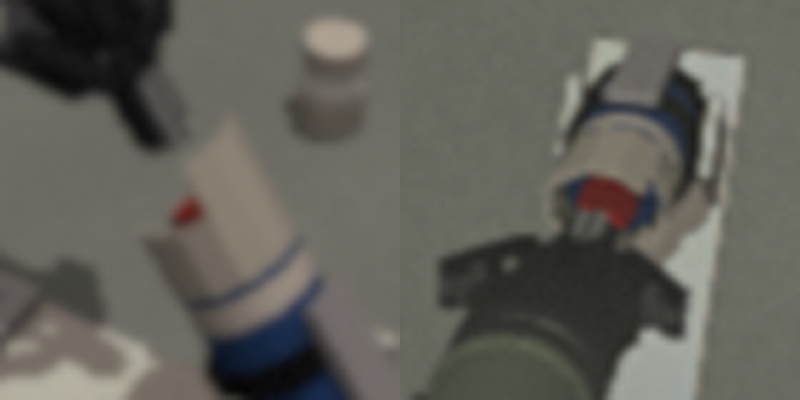

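The closed tips (588,225 in the right pane) point along the axis at the red cap (607,203) and are clear of the hood. I shift about 1 mm to the right and feel for the cap.

Run:
```python
from press import *
cap=cap-1.0*l
f0=fa()
h=ctrl.move_l(cap+ax*(25+12),vel=60);print("clear",fa(3)-f0,depth())
f0=fa()
h=ctrl.move_l(cap+ax*(25-9),vel=10,threshold=1.5)
d0=depth();f=fa()-f0;st(f"contact {h} depth {d0:.1f} f {f:.2f}")
```

```text
clear 0.18208466413306268 11.686871750709642
contact True depth 3.3 f 1.92 t 16.01 pos [578.3 131.3 197.2] F [0.71 0.23 3.24] grip 0.1 tips 25.0
```

Contact came at +3.3 mm along the axis; the camera estimate was +3.6. Now I press in steps while watching the force.

Run:
```python
from press import *
cap=cap-1.0*l
d0=3.4; f0=.2
for k in (2,4,5,6,6.5,7,7.5):
    ctrl.move_l(cap+ax*(25+d0-k),vel=20); f=fa(4)-f0; print(k,"trav",round(d0-depth(),2),"f",round(f,2),flush=True)
    if f>7: break
ctrl.hold(.6);print("held",fa(4)-f0)
ctrl.move_l(cap+ax*(25+35),vel=60);st("off")
ctrl.move_l(cap+ax*150,vel=150)
ctrl.move_ptp([380,-60,220],down(-6.));st("away")
pc=[]
for n in("scene","top"):
    im,d,p=grab(n);P=cloud(d,p);Q=P-cap
    print(n,fitblock(im,p,(425.5,148.5,-6),z0=30,sat=45))
    H,S,_=cv2.split(cv2.cvtColor(im,cv2.COLOR_RGB2HSV));r=((H<8)|(H>172))&(S>120)&(np.linalg.norm(Q,axis=2)<50)
    print(" red along axis",np.percentile(Q[r]@ax,[10,50,90]).round(1))
    pc.append(cv2.resize(im[80:340,150:400] if n=="scene" else im[110:290,110:400],(400,400)))
cv2.imwrite("pics/end.png",np.hstack(pc)[:,:,::-1])
```

```text
2 trav 1.96 f 3.06
4 trav 3.96 f 5.28
5 trav 4.96 f 5.7
6 trav 5.94 f 6.45
6.5 trav 6.4 f 6.11
7 trav 6.88 f 7.27
held 6.840637019691579
off t 19.38 pos [560.2 133.2 223. ] F [-0.92 -0.26 -0.59] grip -0.1 tips 25.0
away t 21.11 pos [380.2 -59.8 219.6] F [ 0.71  0.87 -0.92] grip -0.1 tips 25.0
scene (array([424.3, 151.9,  -8.7]), np.float64(0.627))
 red along axis [2.5 3.3 4.2]
top (array([425.4, 147.8,  -3.8]), np.float64(0.901))
 red along axis [1.  3.1 5.3]
```

View pics/end.png

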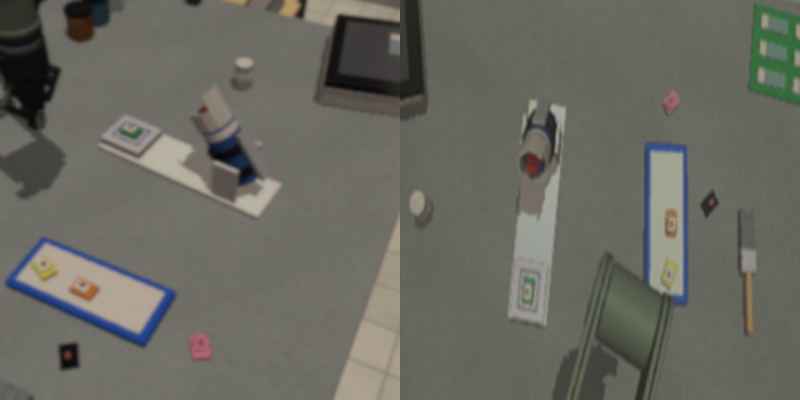

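The green block is still centred in the outline (130,130 left; 528,290 right). The cap is back up and the other things look unmoved, so I hand in.

```bash
python3 -c "
from h import *
ctrl.hold(.3);ctrl.finish_job();print('done')"
```

```text
the job is handed in; nothing more can be done
done
```

The green cassette is lying wax side up inside the blue outline, and the nozzle cap was pressed once and sprang back. I handed the job in at about 21.5 s of the 56 s allowed.

- **Placing:** after the press, the top camera puts the block within about 1 mm of the outline's centre. Its angle differs from the outline's by about 2.5°, and the pictures agree.
- **Pressing:** I felt the cap at 3.3 mm above cap_mid; the camera had suggested 3.6 mm. I pressed it about 6.9 mm in at about 7 N, past the 5 mm spray point and short of the 9 mm stop. I held it for about 0.6 s, then backed off along the can's axis. The red cap then read 3.1 to 3.3 mm, so it was back up.
- **Other things:** the orange and yellow blocks, jar and brush look unmoved in the last pictures. I compared these by eye only.
- **Disagreement:** the scene camera's fit of the placed block was weak (overlap 0.63) and sat about 3 to 4 mm to the left of the top camera's. I trusted the top camera, whose fit was 0.90 and matched the picture; even the scene fit would keep the block inside the outline.

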